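Spice row into the new rack, order reversed

TASK

Move the three spice jars and the wooden grinder from the white tray into the empty blue rack, in reverse order: the one that stands leftmost in the tray at the start goes into the rightmost compartment of the rack, the next one into the compartment beside it, and so on, left and right as the robot sees them. At the end each stands upright on the floor of its own compartment; tip none over on the way.

Things in the scene. Friction and masses are not known exactly. Their poses are not given: they have to be found in the camera images.
- jar_green: spice jar with a green cap (pale disc on its top); 41 mm in diameter, 97 mm tall, 0.07 to 0.16 kg, clear glass body of constant width, stiff. Origin: centre of its underside; z up along its axis. It starts upright on its coaster, in the tray.
- jar_yellow: spice jar with a mustard-yellow cap (blue disc on its top); 44 mm in diameter, 96 mm tall, 0.07 to 0.16 kg, clear glass body of constant width, stiff. Origin: centre of its underside; z up along its axis. It starts upright on its coaster, in the tray.
- jar_black: spice jar with a black-brown cap (green mark on its top); 44 mm in diameter, 101 mm tall, 0.07 to 0.16 kg, clear glass body of constant width, stiff. Origin: centre of its underside; z up along its axis. It starts upright on its coaster, in the tray.
- grinder: plain turned wooden grinder, an orange-brown upright cylinder, 49 mm in diameter, 130 mm tall, 0.14 to 0.28 kg. Origin: centre of its underside; z up along its axis. It starts upright on the red coaster, in the tray.
- coaster_green: flat round green coaster, 62 mm in diameter, 4 mm thick, fixed, lying in one compartment of the white tray; the green-capped jar stands on it at the start (within 5 mm of its centre), and a rim of it shows round the foot. It stays where it is and so keeps a record of the starting order. Origin: centre of its underside; z up, x and y as the tray's.
- coaster_yellow: flat round yellow coaster, 62 mm in diameter, 4 mm thick, fixed, lying in one compartment of the white tray; the yellow-capped jar stands on it at the start (within 5 mm of its centre), and a rim of it shows round the foot. It stays where it is and so keeps a record of the starting order. Origin: centre of its underside; z up, x and y as the tray's.
- coaster_black: flat round black coaster, 62 mm in diameter, 4 mm thick, fixed, lying in one compartment of the white tray; the black-capped jar stands on it at the start (within 5 mm of its centre), and a rim of it shows round the foot. It stays where it is and so keeps a record of the starting order. Origin: centre of its underside; z up, x and y as the tray's.
- coaster_red: flat round red coaster, 62 mm in diameter, 4 mm thick, fixed, lying in one compartment of the white tray; the wooden grinder stands on it at the start (within 5 mm of its centre), and a rim of it shows round the foot. It stays where it is and so keeps a record of the starting order. Origin: centre of its underside; z up, x and y as the tray's.
- tray: the old rack: low white tray, fixed, 78 mm (x) by 294 mm (y), 14 mm high, floor 6 mm thick; four compartments of 66 x 66 mm in a row, 6 mm walls, centred at y = +0.108, +0.036, -0.036, -0.108 m in its frame. Origin: centre of its underside; z up, y along the row to the robot's left, turned by at most 10 degrees. Tray and rack lie one behind the other, either one nearer.
- rack: the new rack: painted blue, empty at first, fixed, 78 mm (x) by 294 mm (y), walls 32 mm high, floor 6 mm thick; four compartments and frame as the tray's: 66 x 66 mm inside, centred at y = +0.108, +0.036, -0.036, -0.108 m, +y to the robot's left, turned by at most 10 degrees. Origin: centre of its underside. Fingers have room if they close across the row (along its x).
There are look-alikes about, which are no part of the job. What is shaped like the jar_green but purple or turquoise is not meant.

How it is judged:
By the outcome, as a careful person would: the job done as asked, in the order asked, and still so for the second after the job is handed in, with the robot touching nothing.
It also fails if it takes over 96 s, if anything falls off the work surface, if the arm or the gripper's body presses on something with over 40 N, if the wrist force passes 120 N, or if a joint passes its speed limit or range.

ROBOT

A 6-joint arm with a two-finger parallel gripper is mounted at the origin on a cart in front of the work surface, level with it; the furniture and walls round the work are solid. World frame = base frame: x ahead of the robot, y to its left, z up, the work surface at z = 0. Lengths are in m, angles in rad, forces in N, time in s.
With the tool pointing down it reaches from about 0.3 to 0.75 m from the base axis. Payload 8.5 kg.
Tool frame: the origin (TCP) lies midway between the tips of the shut fingers; the grasp point (between the pads) lies 19 mm behind it (bot.grip_point_offset is the distance from the TCP to the grasp point, in m); z points along the fingers, y is the line along which they close (so a half turn about z gives the same grasp; the last joint's range is limited). The gripper opens to 85 mm and grips with 20 to 120 N. Pads are 22 mm wide; open, the fingers measure 114 mm over their backs; the gripper's body (76 mm by 85 mm) begins 54 mm behind the grasp point. The pads swing forward as they close: fully open they stand 13 mm farther back than shut.
Start: joints at [1.031, 0.381, 1.297, -0, 1.464, -0.215], TCP at [0.176, 0.521, 0.231] pointing down, gripper open.
Joint ranges: [-3.11, 3.11], [-0.89, 2.33], [0.22, 2.48], [-1.42, 4.56], [0.17, 2.85], [-2.88, 2.88]. Speed limits (rad/s): [2.39, 2.39, 3.14, 3.14, 3.14, 3.14].

INTERFACE

Orientations are given as a rotation vector (axis times angle).
In Python, from plant import bot, imaging, order gives the robot as it stands.
- The arm moves only by the tool play_rows, never from a script. Its argument "series" is one flat list of numbers, 7 for each row, row after row: the shift along the tool's x, y, z in mm, then the turn, a rotation vector about the tool's x, y, z in rad, then the opening, from -1 (shut) to 1 (fully open). A call has 1 to 12 rows; each row shifts and turns the commanded pose from where the row before left it, along the tool's axes as they then stand; what a row does not reach is not made up. A row lasts 1/8 s, in which the tool goes at most 62.5 mm and 10.7 degrees, less where a joint would pass 70% of its speed; a pose out of reach is approached as far as the arm can. A call is refused whole if a number of a shift passes 62.5 or a number of a turn 0.188, either way. A call with a gripper value outside its range is refused whole. The fingers move at their own pace and stop on an object; the grip force is fixed at half the most. Time passes only in rows, so rows that do not move let the fingers close. It gives the time, the measured TCP pose, the force, the opening and the grip force at its end, in the units of the state.
- bot.get_obs(): the state, without advancing time (a new reading comes with each control period).
- imaging.camera(name): name is "scene" or "side" or "wrist"; returns a dict with "image" (420x560x3 uint8, blue, green, red), "fovy" (degrees; the focal length in pixels is half the picture's height over the tangent of half this angle, whatever the lens; pixels are square), "cx", "cy" (the principal point, pixels), "rvec" (rotation vector, rad) and "tvec" (3), from world to camera coordinates, as OpenCV has them. Camera axes: x right, y down, z forward; pixel columns grow to the right and rows downward; lengths in m; the calibration is good to about 2 mm. The wrist camera is an equidistant fisheye: a pixel r from the principal point sees the ray r / f radians off the axis. A picture is of the moment at which its call begins. There is no depth.
- order.finish_job(): hands the job in; it is judged then, once.
Trained networks look in a picture, given as the dict that the camera call returned (one of the last four; its "shot" number tells which), for a name from the list of things; names that differ only in an ending like _2 or _b are one class to them, and where a whole thing is asked for, a point or a joint stands for the part that bears it (a point fixed in the world has none). Each returns a list of dicts, best first, with "conf" (0 to 1); they miss things now and then, are a little off and sometimes report something else, mostly with a low value. They report only what shows in the picture. A call takes as long as a camera call. They do not tell look-alikes from the thing itself.
- imaging.boxes_of(picture, query): "rect" ([left, top, right, bottom] in pixels, round what is visible of it).
The state is a dict: "time": time; "joint_pos": joint angles; "dq": joint speeds; "joint_efforts": joint torques, N m; "tool_pos": TCP position; "tool_rot": TCP orientation; "wrist_force": force on the tool from outside, world axes, zero at the start; "wrist_torque": the same for the moment, N m; "gripper_width": opening from 0.0 (shut) to 1.0 (fully open); "grip_force": force on a finger pad.
Only numpy, scipy, OpenCV 4.12 (cv2) and the standard library are available. Lean on these libraries where they do the work, as an engineer would, in place of code of your own. Each camera call takes 0.05 s, during which the arm holds its last target. There are 200 camera calls.

## Working session

There is one attempt and no reset: what is moved stays moved. The work goes in short steps, Python scripts to look and compute and a tool call to move; the robot and the scene stay as the last step left them, time stands still between calls to the robot, and variables do not carry over. Pictures are saved under pics/ and viewed, at most 14 in all, crops included, and the job is handed in when it is done.

Besides the shell and the picture viewer there is one more tool, called after "Emit:" in YAML: its name, and indented under it one key for each argument. play_rows: Moves the arm, as the interface text tells. Its arguments: {"type":"object","properties":{"series":{"type":"array","items":{"type":"number"}}},"required":["series"]}

```bash
mkdir -p pics; ls; python3 - <<'E'
from plant import bot, imaging
import cv2
o=bot.get_obs(); print(o)
for n in ("scene","side","wrist"):
    p=imaging.camera(n); cv2.imwrite(f"pics/{n}0.png",p["image"]); print(n,p["fovy"],p["cx"],p["cy"],p["rvec"],p["tvec"])
    for q in ("jar_green","jar_yellow","jar_black","grinder","tray","rack","coaster_green","coaster_red","coaster_yellow","coaster_black"):
        print(q,[(r["rect"],round(r["conf"],2)) for r in imaging.boxes_of(p,q)[:3]])
E
```

```text
pics
{'time': 0.0, 'joint_pos': array([ 1.03069224e+00,  3.81215017e-01,  1.29827409e+00, -2.67085856e-05,
        1.46360659e+00, -2.15334471e-01]), 'dq': array([ 2.26518664e-06,  4.60156586e-04,  1.11894963e-03,  6.00346813e-05,
       -2.06941707e-03,  2.87083112e-04]), 'joint_efforts': array([ 3.25719911e-04, -4.48463202e+01, -2.31279230e+01, -2.92647574e-04,
        4.84690361e-03, -1.84289512e-06]), 'tool_pos': array([0.17536868, 0.52097599, 0.23069708]), 'tool_rot': array([-5.07817670e-01, -3.09974082e+00,  2.20955203e-03]), 'wrist_force': array([ 0.062411  , -0.04273356, -0.71559743]), 'wrist_torque': array([-0.00315763,  0.01698604, -0.00904782]), 'grip_force': 0.0, 'gripper_width': 0.999799657501061}
scene 42.784687417510746 287.4548323360144 214.26690480815594 [ 0.62149235 -2.70729522  1.07221428] [0.37937189 0.26201411 0.666497  ]
jar_green [([341.1, 116.5, 369.4, 169.4], 0.9), ([373.4, 213.8, 406.0, 271.1], 0.69), ([211.8, 136.8, 241.8, 196.6], 0.61)]
jar_yellow [([112.5, 214.5, 160.4, 281.0], 0.92)]
jar_black [([184.3, 157.1, 220.5, 219.1], 0.63)]
grinder [([147.3, 169.
[... 556 characters left out ...]
56.0, 264.9, 201.4], 0.83)]
jar_yellow []
jar_black [([213.8, 174.8, 230.6, 223.7], 0.66)]
grinder []
tray [([132.9, 200.8, 266.2, 263.4], 0.8)]
rack [([246.1, 194.5, 332.7, 277.2], 0.77)]
coaster_green [([232.8, 205.1, 254.3, 217.5], 0.64)]
coaster_red []
coaster_yellow [([145.9, 240.1, 160.2, 255.9], 0.46)]
coaster_black []
wrist 65.70646984690485 280.40424365095896 209.25844010871296 [-2.32349601 -1.66914498 -0.27789066] [-0.55022262 -0.0440366   0.38118398]
jar_green [([0.3, 335.1, 18.4, 371.6], 0.8), ([1.4, 379.5, 10.5, 407.6], 0.65)]
jar_yellow []
jar_black []
grinder []
tray []
rack [([12.9, 366.8, 47.4, 408.0], 0.62)]
coaster_green []
coaster_red []
coaster_yellow []
coaster_black []
```

View pics/scene0.png

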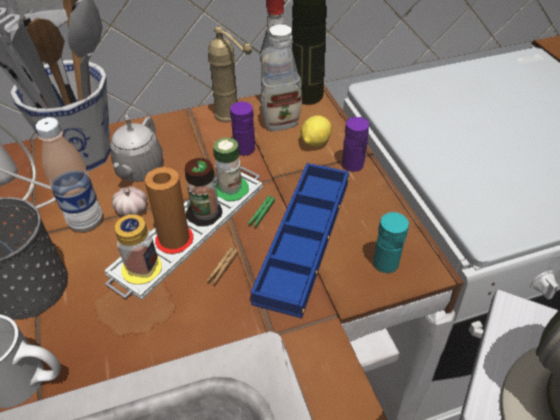

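View pics/side0.png

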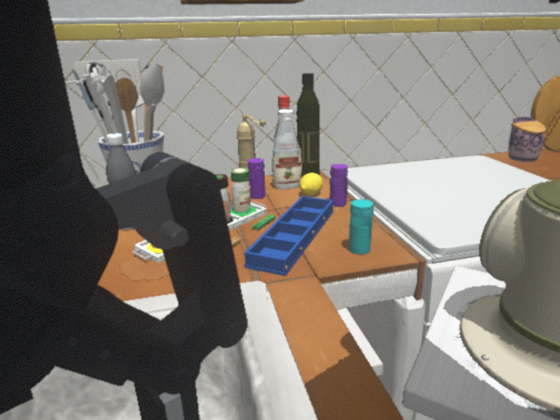

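```bash
cat > h.py <<'E'
import numpy as np, cv2
from scipy.spatial.transform import Rotation as R
def cal(p): 
    M=R.from_rotvec(p["rvec"]).as_matrix(); t=np.asarray(p["tvec"]); return M,t,210/np.tan(np.radians(p["fovy"])/2)
def ray(p,u,v,fish=False):
    M,t,f=cal(p); a=np.array([u-p["cx"],v-p["cy"]])
    if fish:
        r=np.hypot(*a); th=r/f; d=np.r_[a/max(r,1e-9)*np.sin(th),np.cos(th)]
    else: d=np.r_[a/f,1]
    return -M.T@t, M.T@d/np.linalg.norm(d)
def plane(p,u,v,z,fish=False):
    c,d=ray(p,u,v,fish); return c+d*(z-c[2])/d[2]
def proj(p,X,fish=False):
    M,t,f=cal(p); q=np.atleast_2d(X)@M.T+t
    if fish:
        n=np.hypot(q[:,0],q[:,1]); th=np.arctan2(n,q[:,2]); return q[:,:2]/np.maximum(n,1e-9)[:,None]*(th*f)[:,None]+[p["cx"],p["cy"]]
    return q[:,:2]/q[:,2:]*f+[p["cx"],p["cy"]]
def tri(rays):
    A=sum(np.eye(3)-np.outer(d,d) for c,d in rays); b=sum((np.eye(3)-np.outer(d,d))@c for c,d in rays); return np.linalg.solve(A,b)
E
python3 - <<'E'
from h import *
from plant import bot, imaging
p=imaging.camera("scene"); print("cam",ray(p,0,0)[0])
for n,u,v,z in [("rackA",308,165,.032),("rackB",348,170,.032),("rackC",300,312,.032),("rackD",253,298,.032),
 ("trA",251,170,.014),("trB",263,184,.014),("trC",139,296,.014),("trD",107,267,.014),
 ("yel",141,270,.01),("grin",174,237,.01),("blk",204,212,.01),("grn",231,189,.01),("yeltop",130,226,.106),("grintop",163,177,.14),("blktop",200,167,.111),("grntop",227,145,.107),("turq",390,260,0),("purp",354,160,0),("purp2",243,145,0)]:
    print(n,plane(p,u,v,z).round(3))
E
```

```text
cam [0.2262738  0.40432149 0.66491878]
rackA [ 0.504 -0.255  0.032]
rackB [ 0.436 -0.273  0.032]
rackC [0.388 0.028 0.032]
rackD [0.458 0.036 0.032]
trA [ 0.599 -0.216  0.014]
trB [ 0.563 -0.193  0.014]
trC [0.616 0.095 0.014]
trD [0.692 0.073 0.014]
yel [0.644 0.053 0.01 ]
grin [ 0.636 -0.024  0.01 ]
blk [ 0.623 -0.093  0.01 ]
grn [ 0.609 -0.161  0.01 ]
yeltop [0.643 0.048 0.106]
grintop [ 0.634 -0.028  0.14 ]
blktop [ 0.618 -0.095  0.111]
grntop [ 0.61  -0.163  0.107]
turq [ 0.31  -0.139  0.   ]
purp [ 0.446 -0.339  0.   ]
purp2 [ 0.656 -0.286  0.   ]
```

The scene image shows, from left (+y) to right, yellow (130,226), grinder (163,177), black (200,167) and green (227,145). The blue rack is nearer the robot and the tray behind it. The turquoise and purple jars are look-alikes. Next I move over the area to take wrist views.

Emit:
play_rows:
  series: [0,0,-15,0,0,0.178,1,0,0,-15,0,0,0.178,1,0,0,-15,0,0,0.178,1,0,0,-15,0,0,0.178,1,0,0,-15,0,0,0.178,1,0,0,-15,0,0,0.178,1,0,0,-15,0,0,0.178,1,-40,18,0,0,0,0,1,-50,23,0,0,0,0,1,-50,23,0,0,0,0,1,-50,23,0,0,0,0,1,-50,23,0,0,0,0,1]

```text
time: 3.2
tool_pos: [0.2858, 0.2796, 0.3365]
tool_rot: [2.221, 2.222, 0.001]
wrist_force: [1.1, 0.1, -0.2]
gripper_width: 1.001
grip_force: 0.0
```

Emit:
play_rows:
  series: [-50,23,0,0,0,0,1,-50,23,0,0,0,0,1,-50,23,0,0,0,0,1,-50,23,0,0,0,0,1,-50,23,0,0,0,0,1,-50,23,0,0,0,0,1,-20,10,0,0,0,0,1,0,0,0,0,0,0,1,0,0,0,0,0,0,1]

```text
time: 4.32
tool_pos: [0.4331, -0.0377, 0.3365]
tool_rot: [-2.22, -2.223, -0.0]
wrist_force: [0.3, 0.2, -1.1]
gripper_width: 1.003
grip_force: 0.0
```

```bash
python3 - <<'E'
from h import *
from plant import bot, imaging
o=bot.get_obs(); print(o["time"],o["tool_pos"],R.from_rotvec(o["tool_rot"]).as_matrix().round(3),o["joint_pos"].round(2))
p=imaging.camera("wrist"); print(ray(p,0,0)[0]); cv2.imwrite("pics/w1.png",p["image"])
for q in ("jar_green","jar_yellow","jar_black","grinder","tray","rack"):
    print(q,[(r["rect"],round(r["conf"],2)) for r in imaging.boxes_of(p,q)[:3]])
E
```

```text
4.325 [ 0.43308379 -0.03770575  0.33648336] [[-0.001  1.     0.   ]
 [ 1.     0.001  0.   ]
 [ 0.     0.    -1.   ]] [-0.36  0.11  1.37  0.    1.66 -0.36]
[0.43451636 0.04520389 0.48020567]
jar_green [([179.2, 206.1, 219.4, 255.4], 0.97), ([274.2, 310.2, 303.0, 366.4], 0.95), ([381.1, 225.2, 424.0, 275.8], 0.89)]
jar_yellow [([408.3, 95.4, 466.6, 128.2], 0.75), ([392.6, 184.7, 442.5, 236.9], 0.18)]
jar_black [([390.0, 186.7, 441.9, 237.2], 0.9)]
grinder [([399.2, 136.6, 468.9, 193.7], 0.65)]
tray [([362.9, 73.5, 447.6, 269.9], 0.64)]
rack [([251.7, 109.9, 328.9, 303.7], 0.62)]
```

View pics/w1.png

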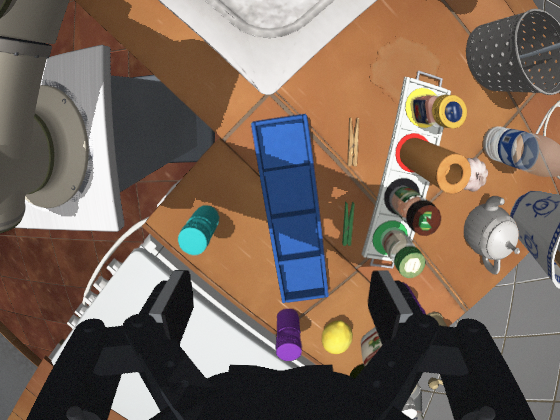

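The wrist view shows the rack rim corners near (253,120), (304,114), (328,296) and (282,302). The cap tops are at yellow (452,110), grinder (452,171), black (425,217) and green (407,263). I take a second view nearer the tray.

Emit:
play_rows:
  series: [-30,40,0,0,0,0,1,-30,40,0,0,0,0,1,-40,40,0,0,0,0,1,0,0,0,0,0,0,1,0,0,0,0,0,0,1]

```text
time: 5.3
tool_pos: [0.5533, -0.1384, 0.3362]
tool_rot: [-2.221, -2.221, 0.0]
wrist_force: [-1.1, -0.2, -0.3]
gripper_width: 1.0
grip_force: 0.0
```

```bash
python3 - <<'E'
from h import *
from plant import bot, imaging
import pickle
o=bot.get_obs(); print(o["time"],o["tool_pos"])
p=imaging.camera("wrist"); print(ray(p,0,0)[0]); cv2.imwrite("pics/w2.png",p["image"]); pickle.dump(p,open("w2.pkl","wb"))
s=imaging.camera("scene"); cv2.imwrite("pics/s2.png",s["image"]); pickle.dump(s,open("s2.pkl","wb"))
for q in ("jar_green","jar_yellow","jar_black","grinder","tray","rack"):
    print(q,[(r["rect"],round(r["conf"],2)) for r in imaging.boxes_of(p,q)[:3]])
E
```

```text
5.3 [ 0.5532656  -0.13837647  0.3362352 ]
[ 0.55484996 -0.05548662  0.47994923]
jar_green [([91.4, 143.6, 141.6, 184.7], 0.97), ([191.1, 258.4, 229.0, 313.9], 0.93), ([327.3, 231.3, 367.3, 284.2], 0.72)]
jar_yellow [([332.5, 2.1, 378.2, 48.9], 0.81)]
jar_black [([316.7, 117.0, 361.9, 158.2], 0.77)]
grinder [([320.0, 56.8, 382.0, 98.3], 0.87)]
tray [([290.0, 0.9, 374.9, 215.5], 0.83)]
rack [([168.4, 41.7, 253.9, 245.6], 0.84)]
```

View pics/w2.png

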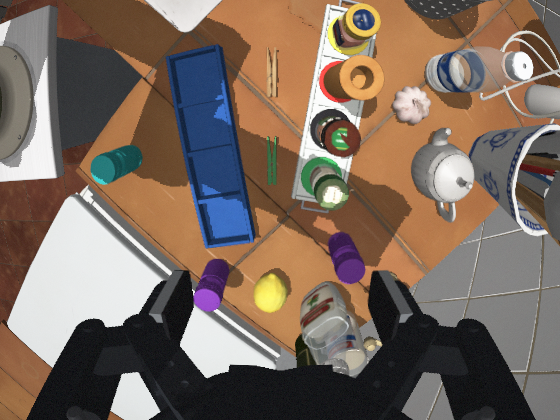

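```bash
python3 - <<'E'
from h import *
import pickle
p2=pickle.load(open("w2.pkl","rb")); s=pickle.load(open("s2.pkl","rb"))
M=cal(p2)[0]; p1=dict(p2); p1["tvec"]=-M@np.array([.43451636,.04520389,.48020567])
W={"yel":((453,111),(361,21),(130,226)),"grin":((454,172),(362,77),(163,177)),"blk":((425,216),(341,138),(200,167)),"grn":((408,263),(331,191),(227,145)),
"rTL":((253,120),(166,59),None),"rTR":((304,114),(219,46),(253,298)),"rBR":((328,296),(254,240),None),"rBL":((282,302),(206,246),(348,170))}
W["rTL"]=W["rTL"][:2]+((300,310),); W["rTR"]=W["rTR"][:2]+((253,298),); W["rBR"]=W["rBR"][:2]+((308,166),)
for n,(a,b,c) in W.items():
    r=[ray(p1,*a,True),ray(p2,*b,True)]; X=tri(r); Y=tri(r+[ray(s,*c)])
    z={"yel":.106,"grin":.14,"blk":.111,"grn":.107}.get(n,.032)
    print(n,X.round(3),Y.round(3),"planes",plane(p1,*a,z,True).round(3)[:2],plane(p2,*b,z,True).round(3)[:2],plane(s,*c,z).round(3)[:2])
E
```

```text
yel [0.648 0.046 0.107] [0.648 0.046 0.103] planes [0.65  0.047] [0.647 0.045] [0.643 0.048]
grin [ 0.641 -0.025  0.137] [ 0.638 -0.026  0.14 ] planes [ 0.639 -0.024] [ 0.64  -0.026] [ 0.634 -0.028]
blk [ 0.627 -0.095  0.099] [ 0.623 -0.095  0.108] planes [ 0.622 -0.09 ] [ 0.624 -0.095] [ 0.618 -0.095]
grn [ 0.616 -0.164  0.097] [ 0.612 -0.162  0.106] planes [ 0.61 -0.16] [ 0.616 -0.16 ] [ 0.61  -0.163]
rTL [0.394 0.018 0.022] [0.393 0.018 0.019] planes [0.397 0.021] [0.395 0.013] [0.39  0.026]
rTR [0.468 0.029 0.013] [0.467 0.028 0.014] planes [0.467 0.029] [0.472 0.026] [0.458 0.036]
rBR [ 0.514 -0.258  0.032] [ 0.513 -0.267  0.017] planes [ 0.514 -0.26 ] [ 0.515 -0.257] [ 0.503 -0.252]
rBL [ 0.438 -0.271  0.03 ] [ 0.437 -0.271  0.031] planes [ 0.437 -0.271] [ 0.44  -0.268] [ 0.436 -0.273]
```

```bash
python3 - <<'E'
import cv2
a=cv2.imread("pics/w2.png")
cv2.imwrite("pics/w2c.png",cv2.resize(a[0:260,150:400],None,fx=2.3,fy=2.3,interpolation=cv2.INTER_CUBIC))
E
```

```text
(no output)
```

View pics/w2c.png

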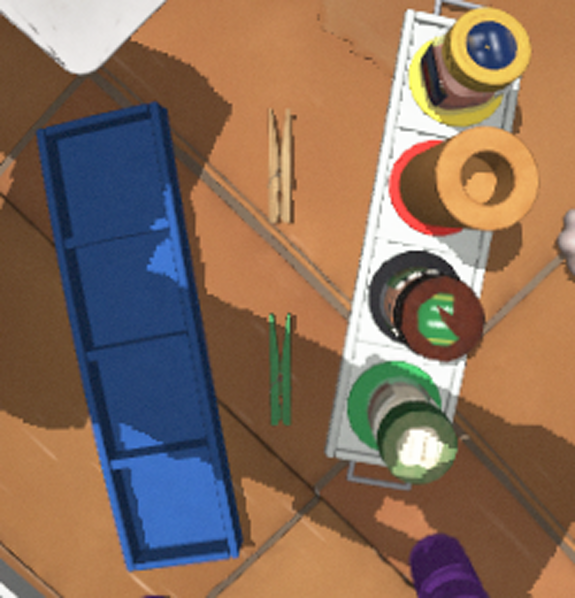

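```bash
python3 - <<'E'
from h import *
import pickle
from scipy.optimize import least_squares
p2=pickle.load(open("w2.pkl","rb")); s=pickle.load(open("s2.pkl","rb"))
M=cal(p2)[0]; p1=dict(p2); p1["tvec"]=-M@np.array([.43451636,.04520389,.48020567])
L=np.array([[-.039,.147],[.039,.147],[.039,-.147],[-.039,-.147]])
O1=np.array([[253,120],[304,114],[328,296],[282,302]]); O2=np.array([[166.5,56.5],[219.6,45.2],[253.9,241.3],[206.5,247.8]]); S=np.array([[300,311],[253,299],[308,165],[348,170]])
def pts(v,l,z=None): 
    c,n=np.cos(v[2]),np.sin(v[2]); return np.c_[l@np.array([[c,n],[-n,c]])+v[:2],np.full(len(l),v[3] if z is None else z)]
for nm,use in (("w",0),("w1",1),("w2",2),("all",3)):
    def f(v):
        X=pts(v,L); a=(proj(p1,X,True)-O1).ravel(); b=(proj(p2,X,True)-O2).ravel(); c=(proj(s,X)-S).ravel()
        return np.r_[{0:np.r_[a,b],1:a,2:b,3:np.r_[a,b,c]}[use],(v[3]-.032)*1000/ (3)]
    r=least_squares(f,[.45,-.12,.15,.032]); v=r.x
    print(nm,v.round(4),np.sqrt(np.mean(r.fun**2)).round(2)); print(pts(v,np.array([[0,y] for y in(.108,.036,-.036,-.108)]))[:,:2].round(4).tolist())
E
```

```text
w [ 0.4544 -0.1218  0.1484  0.0278] 1.18
[[0.4384, -0.015], [0.4491, -0.0862], [0.4597, -0.1574], [0.4704, -0.2286]]
w1 [ 0.4537 -0.1204  0.1474  0.0303] 1.39
[[0.4379, -0.0136], [0.4485, -0.0848], [0.459, -0.156], [0.4696, -0.2273]]
w2 [ 0.4551 -0.1225  0.1487  0.0285] 0.62
[[0.4391, -0.0157], [0.4498, -0.0869], [0.4604, -0.1581], [0.4711, -0.2293]]
all [ 0.4526 -0.1222  0.1506  0.0237] 2.06
[[0.4364, -0.0154], [0.4472, -0.0866], [0.458, -0.1578], [0.4688, -0.229]]
```

The top heights triangulated from the two views agree with the text: about 0.107 (yellow), 0.137 (grinder), 0.108 (black) and 0.106 (green). The rack pose fits to about 1 px. I take the grinder first, since it is the tallest.

Emit:
play_rows:
  series: [38,29,0,0,0,0,1,38,29,0,0,0,0,1,37,29,0,0,0,0,1,0,0,50,0,0,0,1,0,0,50,0,0,0,1,0,0,30,0,0,0,1,0,0,0,0,0,0,1,0,0,0,0,0,0,1]

```text
time: 6.7
tool_pos: [0.6411, -0.0259, 0.2082]
tool_rot: [2.22, 2.22, 0.002]
wrist_force: [0.3, -0.4, 0.2]
gripper_width: 1.003
grip_force: 0.0
```

Emit:
play_rows:
  series: [0,0,40,0,0,0,1,0,0,40,0,0,0,1,0,0,24,0,0,0,1,0,0,14,0,0,0,1,0,0,0,0,0,0,1,0,0,0,0,0,0,-1,0,0,0,0,0,0,-1,0,0,0,0,0,0,-1,0,0,0,0,0,0,-1,0,0,0,0,0,0,-1,0,0,0,0,0,0,-1]

```text
time: 8.07
tool_pos: [0.6405, -0.0259, 0.0897]
tool_rot: [2.221, 2.221, 0.0]
wrist_force: [-3.4, 0.4, 5.9]
gripper_width: 0.558
grip_force: 60.9
```

Emit:
play_rows:
  series: [0,0,-20,0,0,0,-1,0,0,-40,0,0,0,-1,0,0,-30,0,0,0,-1,0,-40,0,0,0,0,-1,-10,-50,0,0,0,0,-1,-40,-45,0,0,0,0,-1,-45,-30,0,0,0,0,-1,-36,-16,0,0,0,0,-1,0,0,0,0,0,0,-1,0,0,0,0,0,0,-1]

```text
time: 9.32
tool_pos: [0.4596, -0.1565, 0.1785]
tool_rot: [2.222, 2.221, 0.001]
wrist_force: [0.4, 0.1, -1.0]
gripper_width: 0.56
grip_force: 62.0
```

```bash
python3 - <<'E'
from h import *
from plant import bot, imaging
p=imaging.camera("scene"); cv2.imwrite("pics/s3.png",p["image"]); print(bot.get_obs()["tool_pos"])
w=imaging.camera("wrist"); a=np.vstack([p["image"][80:340,60:460],w["image"][120:420,60:460]]); cv2.imwrite("pics/c3.png",a)
E
```

```text
[ 0.45975262 -0.15616711  0.17847223]
```

View pics/c3.png

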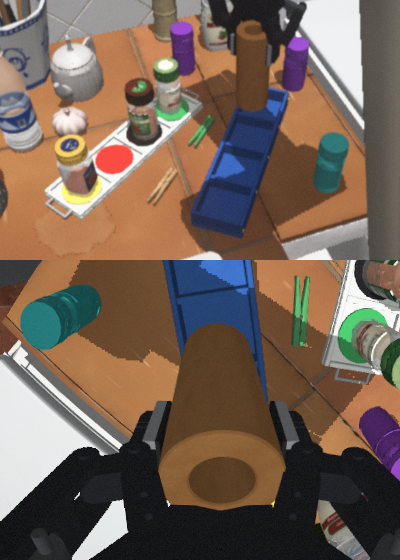

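The grinder is held upright over the third compartment. I lower it and release.

Emit:
play_rows:
  series: [0,0,30,0,0,0,-1,0,0,30,0,0,0,-1,0,0,20,0,0,0,-1,0,0,8,0,0,0,-1,0,0,4,0,0,0,-1,0,0,0,0,0,0,-1,0,0,0,0,0,0,-1]

```text
time: 10.3
tool_pos: [0.4598, -0.1569, 0.0869]
tool_rot: [2.22, 2.221, 0.0]
wrist_force: [-0.9, 0.5, -1.1]
gripper_width: 0.562
grip_force: 62.0
```

Emit:
play_rows:
  series: [0,0,0,0,0,0,0.2,0,0,0,0,0,0,0.4,0,0,0,0,0,0,1,0,0,0,0,0,0,1,0,0,0,0,0,0,1,0,0,0,0,0,0,1]

```text
time: 11.05
tool_pos: [0.4595, -0.1568, 0.0863]
tool_rot: [2.221, 2.221, 0.0]
wrist_force: [0.4, 0.0, 0.2]
gripper_width: 0.996
grip_force: 0.0
```

Emit:
play_rows:
  series: [0,0,-24,0,0,0,1,0,0,-50,0,0,0,1,0,0,-50,0,0,0,1,40,37,0,0,0,0,1,40,37,0,0,0,0,1,40,37,0,0,0,0,1,43,38,0,0,0,0,1,40,38,0,0,0,0,1,0,0,30,0,0,0,1,0,0,30,0,0,0,1,0,0,0,0,0,0,1,0,0,0,0,0,0,1]

```text
time: 12.55
tool_pos: [0.647, 0.046, 0.1517]
tool_rot: [2.221, 2.22, 0.002]
wrist_force: [-0.2, 0.8, -0.6]
gripper_width: 0.996
grip_force: 0.0
```

```bash
python3 - <<'E'
from h import *
from plant import bot, imaging
p=imaging.camera("scene"); print(bot.get_obs()["tool_pos"])
w=imaging.camera("wrist"); a=np.vstack([p["image"][80:340,60:460],w["image"][120:420,100:500]]); cv2.imwrite("pics/c4.png",a)
E
```

```text
[0.64711361 0.04602132 0.15199604]
```

View pics/c4.png

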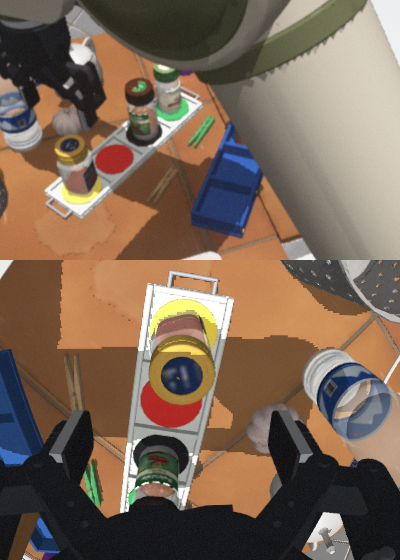

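```bash
python3 - <<'E'
from h import *
from plant import bot, imaging
w=imaging.camera("wrist"); s=imaging.camera("scene")
for X in ([.647,.046,.106],[.647,.046,.152],[.647+.043,.046,.165],[.647-.043,.046,.165]): print(X,proj(w,np.array(X),True)-[100,120]+[0,260],proj(s,np.array(X))-[60,80])
E
```

```text
[0.647, 0.046, 0.106] [[177.45030248 376.33390699]] [[ 68.8948951  144.04462604]]
[0.647, 0.046, 0.152] [[177.00841398 412.56275894]] [[ 61.53738413 121.05670068]]
[0.6900000000000001, 0.046, 0.165] [[265.95515534 424.28865256]] [[ 33.63075771 104.38368375]]
[0.604, 0.046, 0.165] [[ 88.11669592 424.36092048]] [[ 85.97729712 124.30931699]]
```

Yellow's cap is at (181,377) in the crop, against a predicted (177,376), so alignment is good. I descend and grip.

Emit:
play_rows:
  series: [0,1,30,0,0,0,1,0,0,30,0,0,0,1,0,0,14,0,0,0,1,0,0,7,0,0,0,1,0,0,0,0,0,0,1,0,0,0,0,0,0,-1,0,0,0,0,0,0,-1,0,0,0,0,0,0,-1,0,0,0,0,0,0,-1,0,0,0,0,0,0,-1,0,0,0,0,0,0,-1]

```text
time: 14.12
tool_pos: [0.6481, 0.0462, 0.0708]
tool_rot: [2.22, 2.22, 0.002]
wrist_force: [-0.7, -0.5, 6.4]
gripper_width: 0.497
grip_force: 59.9
```

Emit:
play_rows:
  series: [0,0,-20,0,0,0,-1,0,0,-50,0,0,0,-1,0,0,-50,0,0,0,-1,0,0,-40,0,0,0,-1,-34,-22,0,0,0,0,-1,-45,-29,0,0,0,0,-1,-45,-29,0,0,0,0,-1,-45,-29,0,0,0,0,-1,-45,-29,0,0,0,0,-1,-40,-26,0,0,0,0,-1,-20,-14,0,0,0,0,-1,0,0,0,0,0,0,-1]

```text
time: 15.62
tool_pos: [0.4687, -0.2289, 0.2295]
tool_rot: [2.224, 2.218, -0.0]
wrist_force: [-0.0, 0.5, -1.8]
gripper_width: 0.499
grip_force: 61.5
```

```bash
python3 - <<'E'
from h import *
from plant import bot, imaging
p=imaging.camera("scene"); o=bot.get_obs(); print(o["tool_pos"],o["gripper_width"])
w=imaging.camera("wrist"); a=np.vstack([p["image"][60:320,100:500],w["image"][120:420,60:460]]); cv2.imwrite("pics/c5.png",a)
E
```

```text
[ 0.4693005  -0.22797958  0.22946439] 0.5011295655327912
```

View pics/c5.png

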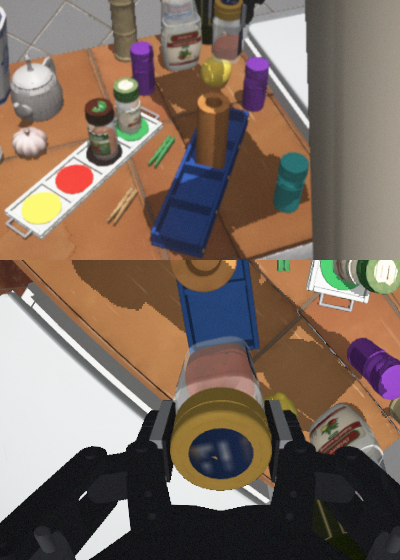

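Yellow is held upright above the rightmost compartment, and the grinder stands upright in the next one. I lower yellow.

Emit:
play_rows:
  series: [0,1,30,0,0,0,-1,0,0,40,0,0,0,-1,0,0,40,0,0,0,-1,0,0,25,0,0,0,-1,0,0,15,0,0,0,-1,0,0,7,0,0,0,-1,0,0,4,0,0,0,-1,0,0,0,0,0,0,-1,0,0,0,0,0,0,-1]

```text
time: 16.85
tool_pos: [0.4707, -0.2279, 0.0688]
tool_rot: [2.221, 2.221, 0.0]
wrist_force: [0.2, 0.0, -0.9]
gripper_width: 0.495
grip_force: 61.5
```

Emit:
play_rows:
  series: [0,0,0,0,0,0,0.1,0,0,0,0,0,0,0.4,0,0,0,0,0,0,1,0,0,0,0,0,0,1,0,0,0,0,0,0,1,0,0,0,0,0,0,1]

```text
time: 17.6
tool_pos: [0.4705, -0.2278, 0.0683]
tool_rot: [-2.221, -2.221, -0.0]
wrist_force: [0.1, -0.5, 0.6]
gripper_width: 0.999
grip_force: 0.0
```

Emit:
play_rows:
  series: [0,0,-30,0,0,0,1,0,0,-50,0,0,0,1,0,0,-50,0,0,0,1,0,0,-20,0,0,0,1,34,38,0,0,0,0,1,40,43,0,0,0,0,1,40,43,0,0,0,0,1,20,28,0,0,0,0,1,0,0,40,0,0,0,1,0,0,20,0,0,0,1,0,0,0,0,0,0,1,0,0,0,0,0,0,1]

```text
time: 19.1
tool_pos: [0.6229, -0.094, 0.1595]
tool_rot: [2.22, 2.22, 0.001]
wrist_force: [-0.5, 0.0, -0.7]
gripper_width: 1.002
grip_force: 0.0
```

```bash
python3 - <<'E'
from h import *
from plant import bot, imaging
p=imaging.camera("scene"); o=bot.get_obs(); print(o["tool_pos"],o["time"])
w=imaging.camera("wrist"); a=np.vstack([p["image"][60:320,100:500],w["image"][120:420,60:460]]); cv2.imwrite("pics/c6.png",a)
print(proj(w,np.array([.623,-.0945,.111]),True)-[60,-140])
E
```

```text
[ 0.62297199 -0.0940304   0.15967959] 19.15
[[217.69832024 375.25331966]]
```

View pics/c6.png

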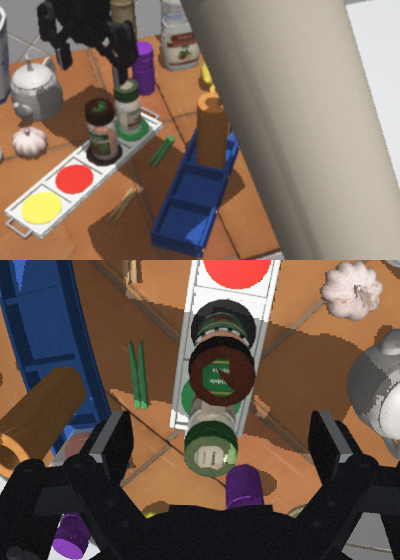

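Black's top disc is at about (221,374), against a predicted (218,375). Good, so I grip.

Emit:
play_rows:
  series: [1,2,30,0,0,0,1,0,0,30,0,0,0,1,0,0,19,0,0,0,1,0,0,9,0,0,0,1,0,0,0,0,0,0,1,0,0,0,0,0,0,-1,0,0,0,0,0,0,-1,0,0,0,0,0,0,-1,0,0,0,0,0,0,-1,0,0,0,0,0,0,-1,0,0,0,0,0,0,-1]

```text
time: 20.58
tool_pos: [0.6248, -0.0929, 0.0712]
tool_rot: [2.221, 2.221, 0.001]
wrist_force: [-1.9, -0.0, 6.3]
gripper_width: 0.5
grip_force: 60.3
```

Emit:
play_rows:
  series: [0,0,-20,0,0,0,-1,0,0,-40,0,0,0,-1,0,0,-30,0,0,0,-1,2,-30,0,0,0,0,-1,2,-40,0,0,0,0,-1,2,-40,0,0,0,0,-1,1,-40,0,0,0,0,-1,0,-26,0,0,0,0,-1,0,0,0,0,0,0,-1,0,0,0,0,0,0,-1]

```text
time: 21.82
tool_pos: [0.4492, -0.086, 0.1605]
tool_rot: [2.221, 2.221, 0.001]
wrist_force: [0.5, -0.3, -1.4]
gripper_width: 0.498
grip_force: 61.3
```

```bash
python3 - <<'E'
from h import *
from plant import bot, imaging
p=imaging.camera("scene"); o=bot.get_obs(); print(o["tool_pos"],o["gripper_width"])
w=imaging.camera("wrist"); a=np.vstack([p["image"][60:320,100:500],w["image"][120:420,60:460]]); cv2.imwrite("pics/c7.png",a)
E
```

```text
[ 0.44928395 -0.08593195  0.16036098] 0.5031450470997496
```

View pics/c7.png

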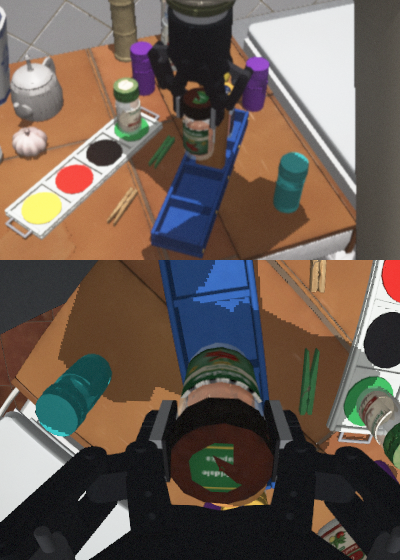

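Black is upright above the second compartment from the left. I lower it 92 mm and release.

Emit:
play_rows:
  series: [0,0,30,0,0,0,-1,0,0,30,0,0,0,-1,0,0,20,0,0,0,-1,0,0,8,0,0,0,-1,0,0,4,0,0,0,-1,0,0,0,0,0,0,-1,0,0,0,0,0,0,-1]

```text
time: 22.8
tool_pos: [0.4488, -0.0859, 0.0689]
tool_rot: [2.221, 2.221, 0.001]
wrist_force: [0.9, -0.8, -1.1]
gripper_width: 0.502
grip_force: 61.3
```

Emit:
play_rows:
  series: [0,0,0,0,0,0,0.1,0,0,0,0,0,0,0.4,0,0,0,0,0,0,1,0,0,0,0,0,0,1,0,0,0,0,0,0,1,0,0,0,0,0,0,1]

```text
time: 23.55
tool_pos: [0.4485, -0.0858, 0.0683]
tool_rot: [-2.221, -2.221, 0.0]
wrist_force: [-0.2, 0.2, -0.2]
gripper_width: 0.999
grip_force: 0.0
```

Emit:
play_rows:
  series: [0,0,-30,0,0,0,1,0,0,-50,0,0,0,1,0,0,-50,0,0,0,1,0,30,-10,0,0,0,1,-20,45,0,0,0,0,1,-28,45,0,0,0,0,1,-28,45,0,0,0,0,1,0,0,30,0,0,0,1,0,0,20,0,0,0,1,0,0,0,0,0,0,1,0,0,0,0,0,0,1]

```text
time: 24.92
tool_pos: [0.6138, -0.1619, 0.1594]
tool_rot: [2.22, 2.22, 0.001]
wrist_force: [0.7, 0.4, -0.5]
gripper_width: 1.004
grip_force: 0.0
```

```bash
python3 - <<'E'
from h import *
from plant import bot, imaging
p=imaging.camera("scene"); o=bot.get_obs(); print(o["tool_pos"],o["time"])
w=imaging.camera("wrist"); a=np.vstack([p["image"][60:320,100:500],w["image"][120:420,60:460]]); cv2.imwrite("pics/c8.png",a)
print(proj(w,np.array([.614,-.162,.107]),True)-[60,-140])
E
```

```text
[ 0.61390272 -0.16189251  0.1596114 ] 24.975
[[217.87322634 372.34361063]]
```

View pics/c8.png

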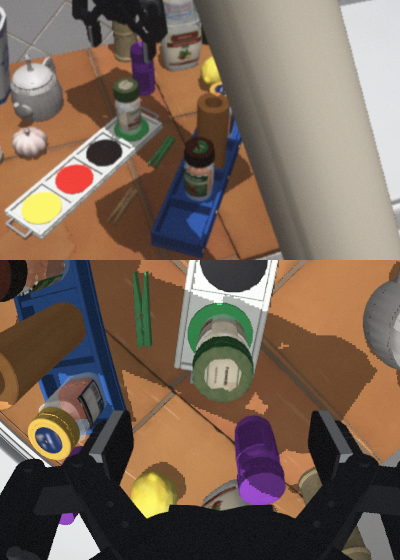

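Green's top is at (222,373), against a predicted (218,372). I descend with a +2 mm x correction.

Emit:
play_rows:
  series: [0,2,30,0,0,0,1,0,0,30,0,0,0,1,0,0,19,0,0,0,1,0,0,9,0,0,0,1,0,0,0,0,0,0,1,0,0,0,0,0,0,-1,0,0,0,0,0,0,-1,0,0,0,0,0,0,-1,0,0,0,0,0,0,-1,0,0,0,0,0,0,-1,0,0,0,0,0,0,-1]

```text
time: 26.4
tool_pos: [0.6158, -0.1619, 0.0712]
tool_rot: [2.22, 2.221, 0.001]
wrist_force: [-1.5, 0.6, 4.9]
gripper_width: 0.465
grip_force: 60.0
```

Emit:
play_rows:
  series: [0,0,-20,0,0,0,-1,0,0,-50,0,0,0,-1,0,0,-60,0,0,0,-1,30,-22,0,0,0,0,-1,40,-40,0,0,0,0,-1,40,-45,0,0,0,0,-1,25,-40,0,0,0,0,-1,12,-30,0,0,0,0,-1,0,0,0,0,0,0,-1,0,0,0,0,0,0,-1]

```text
time: 27.65
tool_pos: [0.4392, -0.0151, 0.2004]
tool_rot: [2.221, 2.221, 0.001]
wrist_force: [0.9, -0.2, -2.0]
gripper_width: 0.463
grip_force: 60.9
```

```bash
python3 - <<'E'
from h import *
from plant import bot, imaging
p=imaging.camera("scene"); o=bot.get_obs(); print(o["tool_pos"],o["gripper_width"])
w=imaging.camera("wrist"); a=np.vstack([p["image"][60:320,100:500],w["image"][120:420,60:460]]); cv2.imwrite("pics/c9.png",a)
E
```

```text
[ 0.43931096 -0.01520955  0.20029973] 0.4662782634269736
```

View pics/c9.png

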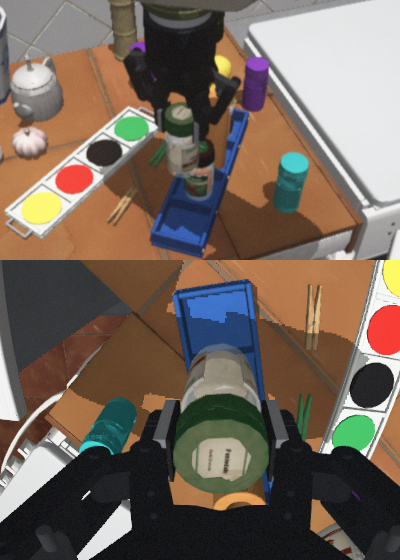

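Green is held upright over the leftmost compartment. I lower it 132 mm, release, retreat and check.

Emit:
play_rows:
  series: [0,0,40,0,0,0,-1,0,0,40,0,0,0,-1,0,0,26,0,0,0,-1,0,0,14,0,0,0,-1,0,0,8,0,0,0,-1,0,0,4,0,0,0,-1,0,0,0,0,0,0,-1,0,0,0,0,0,0,-1]

```text
time: 28.75
tool_pos: [0.4388, -0.0148, 0.0687]
tool_rot: [2.221, 2.221, 0.001]
wrist_force: [-0.5, 0.4, -1.8]
gripper_width: 0.464
grip_force: 61.0
```

Emit:
play_rows:
  series: [0,0,0,0,0,0,0.1,0,0,0,0,0,0,0.4,0,0,0,0,0,0,1,0,0,0,0,0,0,1,0,0,0,0,0,0,1,0,0,0,0,0,0,1]

```text
time: 29.5
tool_pos: [0.4385, -0.0148, 0.0683]
tool_rot: [-2.221, -2.221, 0.0]
wrist_force: [-0.3, 0.2, -0.5]
gripper_width: 0.997
grip_force: 0.0
```

Emit:
play_rows:
  series: [0,0,-30,0,0,0,1,0,0,-50,0,0,0,1,0,0,-50,0,0,0,1,0,0,-50,0,0,0,1,0,0,-50,0,0,0,1,-40,25,0,0,0,0,1,-40,25,0,0,0,0,1,-40,30,0,0,0,0,1,0,0,0,0,0,0,1,0,0,0,0,0,0,1]

```text
time: 30.75
tool_pos: [0.5182, -0.1344, 0.2981]
tool_rot: [-2.221, -2.221, 0.0]
wrist_force: [-0.5, -0.1, 0.4]
gripper_width: 0.997
grip_force: 0.0
```

```bash
python3 - <<'E'
from h import *
from plant import bot, imaging
p=imaging.camera("scene"); o=bot.get_obs(); print(o["tool_pos"],o["time"])
w=imaging.camera("wrist"); a=np.vstack([p["image"][60:320,100:500],w["image"][0:300,60:460]]); cv2.imwrite("pics/c10.png",a)
E
```

```text
[ 0.51809585 -0.134056    0.29839707] 30.8
```

View pics/c10.png

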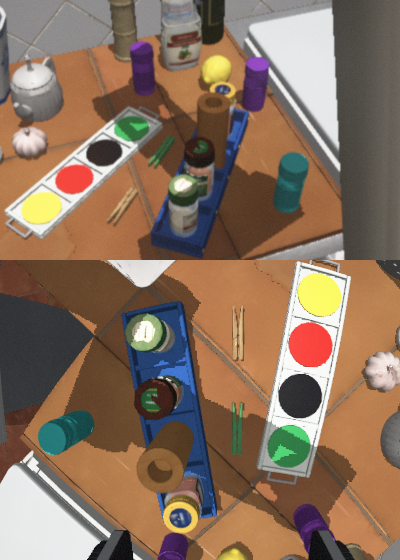

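All four stand upright in their compartments. From the left they are green, black, grinder, yellow, which is the reverse of the coaster order.

```bash
python3 -c "
from plant import order
print(order.finish_job())"
```

```text
the job is handed in; nothing more can be done
None
```

The job is handed in: yellow, grinder, black and green stand upright in the rack from right to left, the reverse of their tray order, as the last pictures showed at about 31 s of the 96 s allowed.

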